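# Latch the purge cabinet and open its gas cock

## Task

The gate of the clear purge cabinet stands ajar. Swing it shut against its spring buffer without forcing it, with the latch bar lifted over the raised lip of the catch, and let the bar drop fully down behind the lip so that it holds the gate. Only when the gate is latched, turn the yellow gas-valve handle on the roof a quarter turn from across the pipe to along it, fully to its stop, and leave the other things on the bench where they are.

Things in the scene. Friction and masses are not known exactly. Their poses are not given: they have to be found in the camera images.
- cabinet: Fixed clear box in an aluminium frame, 140 (x) by 220 (y) by 130 mm high; origin at the centre of its underside, its z up, its -x side is the open front with the gate. On the roof a brass gas pipe runs along the cabinet's x at y = -10 mm, 155 mm high.
- gate (a joint): Swing of the clear gate (203 mm wide, 8 mm thick, 12 to 118 mm high) about the upright hinge at its left edge, cabinet frame (-78, +106) mm. 0: parallel to the cabinet's front; positive: free (right, -y) edge swung out to -x. Moves easily. The hard stop comes anywhere within 0.02 either side of 0, different each time, and has to be felt; over 50 N on it does damage.
- gate_hinge (a point): Point on the gate's hinge line, 99 mm above the bench, fixed to the gate: its x axis points into the cabinet square to the gate, its -y axis along the gate to the free edge. For the last 9 mm of travel at the free edge the gate presses in a spring buffer (4.5 N rising to 8.5 N) before its hard stop; let go unlatched, it springs back out.
- latch (a joint): Lift of the dark steel latch bar about its pivot on the gate's front, 90 mm from the hinge line. 0: level, resting on its pin; positive: tail lifted; upper stop 0.40. Bar 6 mm thick, 14 mm high, centre line 14 mm in front of the gate's mid-plane, 85 mm above the bench; reaches 240 mm from the hinge line, past the gate's edge. Falls by its own weight. Must exceed 0.13 to pass over the lip.
- latch_pin (a point): Middle of the red round pin that lifts the bar: 12 mm diameter, 34 mm long, square out of the bar's front face. Bar level: 99 mm above the bench, 165 mm from the hinge line, 34 mm in front of the gate's mid-plane (75 mm beyond the pivot, 14 mm above it). The bar's face is 17 mm from this point along the point's +x, square to the gate. Back away along the pin before rising: rubbing lifts the bar.
- catch (a point): Nominal middle of the top of the catch's raised blue lip (6 mm thick, 18 mm along y, 94 mm high: 16 mm above the level bar's underside), at the right of the front. Lip and gate stop are one adjustable strike, really up to 3 mm nearer or farther along x. Gate on its stop: bar 3 mm behind the lip; released, the buffer pushes the bar against it. In front of the lip or lying on it is not latched.
- valve (a joint): Turn of the gas-valve handle about its upright stem. 0: handle points to the cabinet's +y, across the pipe, shut; 1.571: handle points to the cabinet's -x, along the pipe, open; hard stops at both ends. Counter-clockwise from above opens. Friction about 0.15 N m; stays where it is left.
- valve_grip (a point): Middle of the yellow sleeve of the handle, 50 mm from the stem's axis, 185 mm above the bench; sleeve 18 mm wide, 50 mm long, 13 mm high. The point's +y points from the stem along the handle. The stem stands at cabinet (30, -10) mm.
- bench_timer: White countdown timer, 39x68x51 mm, bystander; origin under its centre.
- yellow_cup: Specimen cup with yellow lid, 51 mm wide, 64 mm high, bystander; origin under its centre.
- tape_roll: Roll of tape, 68 mm wide, 19 mm high, bystander; origin under its centre.
- flask: Conical glass flask, 64 mm wide, 103 mm high, bystander; origin under its centre.

How it is judged (in metres and radians):
On the way, in this order (a step that is already met when the one before it is completed fails the run):
1. the gate is shut and the latch bar is down behind the lip, with the valve still shut (value of joint gate below 0.038 rad and value of joint latch below 0.05 rad and value of joint valve below 0.5 rad), for 0.3 s.
2. the valve handle is turned along the pipe to its stop, the gate still latched (value of joint gate below 0.038 rad and value of joint latch below 0.05 rad and value of joint valve above 1.47 rad), for 0.2 s.
At the end, for the whole second after the job is handed in: Gate joint under 0.038 with the latch bar under 0.05 (down behind the lip, holding the gate, at rest), and the valve handle past 1.47 of its 1.571 (along the pipe) (all of step 2 and velocity of joint gate below 0.05 rad/s); the robot touches nothing.
It fails at once if the gate is forced: gate or bar pressed on the cabinet's stop or catch with over 50 N (contact force between gate and cabinet above 50 N).
It fails at once if a bystander is moved by over 30 mm (distance of any of bench_timer, yellow_cup, tape_roll, flask from where it was at the start of the episode above 0.03 m).
It also fails if it takes over 64 s, if anything falls off the work surface, if the arm or the gripper's body presses on something with over 40 N, if the wrist force passes 120 N, or if a joint passes its speed limit or range.

## Robot

A 7-joint arm with a two-finger parallel gripper is mounted at the origin on a cart in front of the work surface, level with it; the furniture and walls round the work are solid. World frame = base frame: x ahead of the robot, y to its left, z up, the work surface at z = 0. Lengths are in mm, angles in rad, forces in N, time in s.
With the tool pointing down it reaches from about 425 to 950 mm from the base axis. Payload 4.7 kg.
Tool frame: the origin (TCP) lies at the very end of the fingers, on their centre line; the grasp point (between the pads) lies 19 mm behind it; x points along the fingers, z is the direction in which the jaws open and shut, and the axes are right-handed (so a half turn about x gives the same grasp; the last joint's range is limited). The gripper opens to 87 mm and grips with 3 to 60 N. Pads are 19 mm wide; open, the fingers measure 117 mm over their backs; the gripper's body (75 mm by 190 mm) begins 51 mm behind the grasp point.
Start: joints at [-0.029, 0.469, -0.049, 1.532, 0.024, 1.141, -0.082], TCP at [675.018, 0.046, 222.573] pointing down, gripper open.
Joint ranges: [-2.59, 2.59], [-0.33, 1.99], [-1.39, 1.29], [0.1, 2.45], [-1.04, 4.18], [0.21, 1.99], [-2.66, 2.66]. Speed limits (rad/s): [2.57, 2.57, 3.14, 3.14, 3.14, 3.14, 3.14].

## Interface

Orientations are given as [roll, pitch, yaw] about the fixed x, y, z axes, in that order (R = Rz(yaw) Ry(pitch) Rx(roll)).
In Python, from workcell import env, viewer, order gives the robot as it stands.
- The arm moves only by the tool step_arm, never from a script. Its argument "moves" is a list of rows, each an object with "translation": the shift along the tool's x, y, z in cm, a list of three; "turn": the turn about the tool's x in units of 6 degrees (1.0 is 6 degrees); "hand": the closure in counts, from 0 (fully open) to 255 (shut). A call has 1 to 10 rows; each row is the pose to reach, as a shift and turn from the pose measured when the call began, along the tool's axes at that moment; what a row does not reach only later rows make up. A row lasts 1/8 s, in which the tool goes at most 62.5 mm and 10.7 degrees, less where a joint would pass 70% of its speed; a pose out of reach is approached as far as the arm can. A call with a gripper value outside its range is refused whole. The fingers move at their own pace and stop on an object; "force" is the grip in N (left out, the last holds). Time passes only in rows, so rows that repeat a pose let the fingers close. It gives the time, the measured TCP pose, the force and the opening at its end, in the units of the state.
- env.get_state(): the state, without advancing time (a new reading comes with each control period).
- viewer.camera(name): name is "scene" or "side" or "wrist"; returns (picture, depth): 420x560x3 uint8, blue, green, red; 420x560 float32, mm along the optical axis (not along the pixel's ray), 0 where there is no reading.
- viewer.camera_info(name): a dict with "intrinsics" (3x3 intrinsics, pixels), "dist" ([k1, k2, p1, p2, k3] as OpenCV has them; the pictures are not rectified), "pose" (4x4, takes a point from camera to world coordinates). Camera axes: x right, y down, z forward; pixel columns grow to the right and rows downward; lengths in mm; the calibration is good to about 2 mm. A picture is of the moment at which its call begins: read the wrist's pose just before it. camera_info takes no time and is no camera call; for the wrist camera it gives the pose at the moment of the call.
- order.sign_off(): hands the job in, once; it reports no verdict.
The state is a dict: "time": time; "qpos": joint angles; "dq": joint speeds; "tau": joint torques, N m; "position": TCP position; "tcp_rot": TCP orientation; "wrist_force": force on the tool from outside, world axes, zero at the start; "torque": the same for the moment, N m; "opening": finger opening in mm.
Only numpy, scipy, OpenCV 4.12 (cv2) and the standard library are available. Lean on these libraries where they do the work, as an engineer would, in place of code of your own. Each camera call takes 0.05 s, during which the arm holds its last target.

## Working session

There is one attempt and no reset: what is moved stays moved. The work goes in short steps, Python scripts to look and compute and a tool call to move; the robot and the scene stay as the last step left them, time stands still between calls to the robot, and variables do not carry over. Pictures are saved under pics/ and viewed, and the job is handed in when it is done.

Besides the shell and the picture viewer there is one more tool, called after ">>>" as a command line: name --argument value ..., lists and objects as JSON in quotes. step_arm: Moves the arm, as the interface text tells. Its arguments: {"type":"object","properties":{"moves":{"type":"array"},"force":{"type":"number"}},"required":["moves"]}

```bash
mkdir -p pics; ls; cat > h.py <<'E'
from workcell import env, viewer, order
import numpy as np, cv2, json
def shot(n,tag):
    info=viewer.camera_info(n)
    p,d=viewer.camera(n)
    np.savez(f'{tag}.npz',p=p,d=d,K=info["intrinsics"],dist=info["dist"],pose=info["pose"])
    cv2.imwrite(f'pics/{tag}.png',p)
    return p,d,info
def load(tag): return np.load(f'{tag}.npz')
def ray(z,u,v):
    q=cv2.undistortPoints(np.array([[[u,v]]],float),z['K'],z['dist'])[0,0]
    T=z['pose']; return T[:3,3],T[:3,:3]@np.array([q[0],q[1],1])
def onz(z,u,v,h):
    o,r=ray(z,u,v); return o+r*(h-o[2])/r[2]
def two(z1,a,z2,b):
    o1,r1=ray(z1,*a);o2,r2=ray(z2,*b)
    s=np.linalg.lstsq(np.c_[r1,-r2],o2-o1,rcond=None)[0]
    p,q=o1+r1*s[0],o2+r2*s[1]
    return (p+q)/2,np.linalg.norm(p-q)
def dep(z,u,v):
    o,r=ray(z,u,v); return o+r*z['d'][int(v),int(u)]
def proj(z,P):
    T=np.linalg.inv(z['pose']); r=cv2.Rodrigues(T[:3,:3])[0]
    return cv2.projectPoints(np.array(P,float).reshape(-1,1,3),r,T[:3,3],z['K'],z['dist'])[0][:,0]
E
python3 - <<'E'
from h import *
for n in ["scene","side","wrist"]:
    p,d,i=shot(n,n+'0'); print(n,np.round(i["pose"],2).tolist())
s=env.get_state();print(s)
E
```

```text
pics
scene [[0.71, -0.41, 0.57, -527.39], [-0.71, -0.42, 0.57, -1212.3], [0.01, -0.81, -0.59, 1217.58], [0.0, 0.0, 0.0, 1.0]]
side [[-0.99, -0.08, 0.11, 382.53], [-0.13, 0.58, -0.8, 945.14], [-0.0, -0.81, -0.59, 929.78], [0.0, 0.0, 0.0, 1.0]]
wrist [[1.0, -0.0, -0.0, 676.72], [-0.0, -0.96, -0.28, 75.56], [-0.0, 0.28, -0.96, 384.1], [0.0, 0.0, 0.0, 1.0]]
{'time': 0.15, 'qpos': array([-0.02887391,  0.46930728, -0.0485835 ,  1.53339367,  0.02408831,
        1.14099175, -0.08228256]), 'dq': array([ 0.00089515, -0.0028694 ,  0.00011974, -0.0020487 ,  0.00161621,
        0.00108796, -0.00082961]), 'tau': array([ 7.46239912e-04, -5.08426881e+01, -8.08802387e-02, -2.36421436e+01,
       -6.13636756e-02,  3.56170710e-02,  1.36465555e-04]), 'position': array([ 6.74554933e+02, -2.75715777e-03,  2.21716953e+02]), 'tcp_rot': array([-3.11483167,  1.56928107, -3.11483038]), 'wrist_force': array([0.37221928, 0.7001904 , 0.34891598]), 'torque': array([-0.03479852, -0.00559897, -0.01985131]), 'opening': 87.06417768946146}
```

View pics/scene0.png

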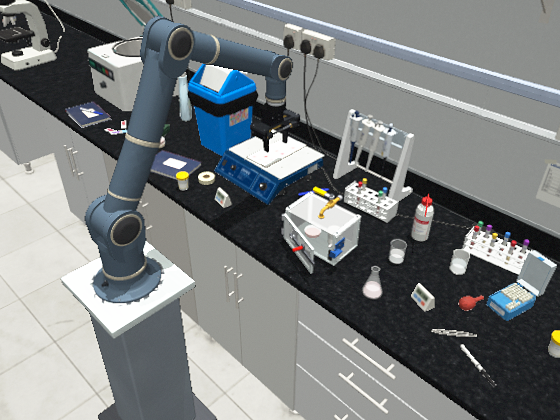

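View pics/side0.png

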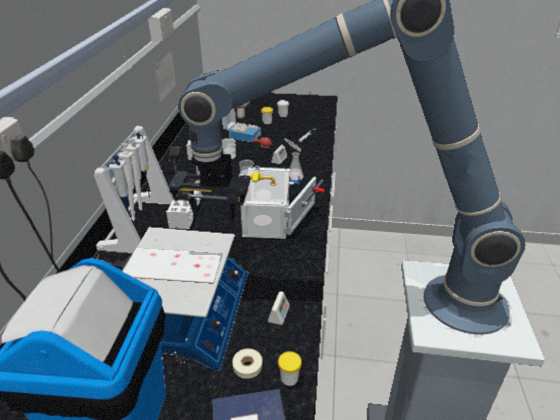

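View pics/wrist0.png

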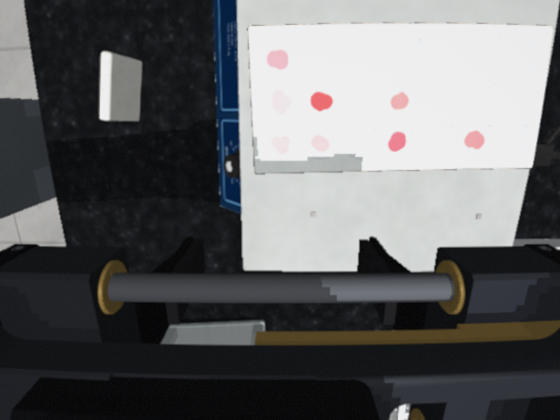

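The scene view shows the cabinet near (320,228), with the red pin near (298,248) and the yellow handle near (330,207). The side view shows the cabinet near (267,205). I'll zoom in.

```bash
python3 - <<'E'
from h import *
z=load('scene0');c=z['p'][180:285,265:405];cv2.imwrite('pics/sc1.png',cv2.resize(c,None,fx=5.6,fy=5.6,interpolation=cv2.INTER_CUBIC))
z=load('side0');c=z['p'][150:255,220:345];cv2.imwrite('pics/sd1.png',cv2.resize(c,None,fx=5.6,fy=5.6,interpolation=cv2.INTER_CUBIC))
for n in ['scene0','side0']:
    z=load(n);hsv=cv2.cvtColor(z['p'],cv2.COLOR_BGR2HSV)
    for nm,lo,hi in [('red',(0,150,100),(6,255,255)),('red2',(174,150,100),(180,255,255)),('yel',(18,150,120),(32,255,255)),('blue',(100,150,60),(125,255,255))]:
        m=cv2.inRange(hsv,lo,hi);k,l,st,ce=cv2.connectedComponentsWithStats(m)
        for i in range(1,k):
            if st[i,4]>5: print(n,nm,st[i],np.round(ce[i],1),np.round(dep(z,*ce[i]),0))
E
```

```text
scene0 red [106  70   2   4   6] [106.5  71.5] [ 627. 1135.  190.]
scene0 red [422 194  11  22  96] [426.6 201.7] [ 854. -554.  162.]
scene0 red [292 246  11   6  37] [297.3 248.3] [ 416. -364.  102.]
scene0 red [459 296  25  14 195] [468.7 302.1] [ 663. -841.   37.]
scene0 red2 [358 181   4   6  17] [359.8 183.4] [ 857. -274.  100.]
scene0 red2 [424 222   4   2   8] [425.5 222.5] [ 836. -574.   93.]
scene0 red2 [474 225   5   7  22] [476.3 228.1] [ 915. -716.  106.]
scene0 red2 [511 240   6   6  27] [513.1 242.5] [ 920. -836.  115.]
scene0 yel [176 172  13   8  87] [181.9 175.5] [444. 297.  57.]
scene0 yel [362 178   5   6  19] [364.2 180.2] [ 875. -280.  109.]
scene0 yel [313 186  14  10  66] [318.8 190.7] [ 613. -276.  187.]
scene0 yel [319 198  21  20 106] [328.3 206.2] [ 596. -337.  162.]
scene0 yel [492 233   6   6  24] [494.2 235. ] [ 922. -774.  107.]
scene0 yel [551 330   9  16 109] [555.7 336.7] [  691. -1074.    62.]
scene0 blue [ 188   64   68   41 1282] [222.6  87.2] [724. 353. 331.]
scene0 blue [ 194  106  129   98 3334] [237.1 153.3] [648. 190. 121.]
scene0 blue [ 94 1
[... 684 characters left out ...]
62] [263.2 141.8] [ 673. -814.   31.]
side0 red [314 187  11   6  36] [319.1 189.3] [ 414. -365.   99.]
side0 yel [261 107  12   6  59] [266.4 109.7] [  700. -1087.    58.]
side0 yel [250 172  25  13 100] [259.6 177.4] [ 605. -320.  156.]
side0 yel [183 189   6   2   7] [185.3 189.3] [731.  21. 317.]
side0 yel [278 351  24  22 405] [289.3 361.7] [441. 297.  61.]
side0 blue [231 132  24  10 135] [241.6 136.1] [ 780. -882.   18.]
side0 blue [294 180   6   5  19] [296.8 181.9] [ 495. -438.   76.]
side0 blue [   0  257  162  143 9125] [ 80.  351.8] [738. 532. 348.]
side0 blue [ 120  256  128  164 5170] [191.  342.6] [666. 288.  79.]
side0 blue [ 24 413  73   7 316] [ 52.8 416.8] [819. 549. 186.]
```

View pics/sc1.png

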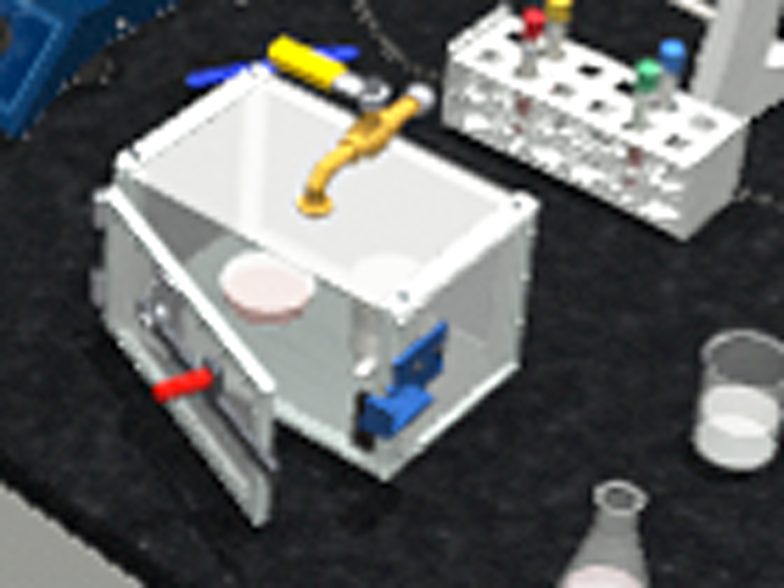

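View pics/sd1.png

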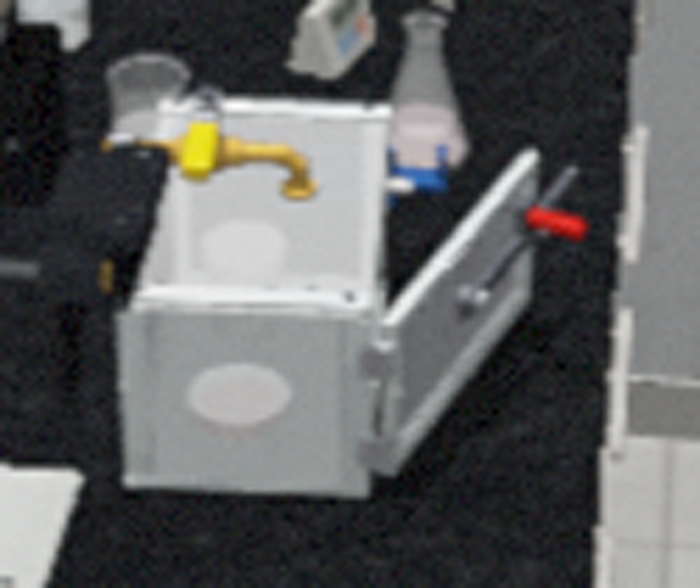

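```bash
python3 - <<'E'
from h import *
s=load('scene0');d=load('side0')
S=lambda x,y:(265+x/5.6,180+y/5.6); D=lambda x,y:(220+x/5.6,150+y/5.6)
print('scene roof corners')
for n,x,y in [('BL',258,66),('FL',118,160),('BR',538,200),('FR',403,316)]: print(n,onz(s,*S(x,y),130).round(1))
print('side')
for n,x,y in [('BL',133,300),('FL',375,308),('BR',165,100),('FR',390,105)]: print(n,onz(d,*D(x,y),130).round(1))
print('bottom side'); 
for n,x,y in [('BL',125,488),('FL',370,497)]: print(n,onz(d,*D(x,y),0).round(1))
print('bottom scene',onz(s,*S(388,478),0).round(1),onz(s,*S(520,370),0).round(1))
print('pin',two(s,(297.3,248.3),d,(319.1,189.3)))
print('pin ends',two(s,S(157,393),d,D(585,226)),two(s,S(212,375),d,D(528,214)))
print('sleeve',onz(s,318.8,190.7,190), onz(s,318.8,190.7,185),two(s,(318.8,190.7),d,D(201,143)))
print('stem',onz(s,*S(375,90),185))
print('gate free top',onz(s,*S(268,390),118),onz(d,*D(535,152),118),'hinge',onz(s,*S(108,198),118),onz(d,*D(385,322),118))
E
```

```text
scene roof corners
BL [ 651.4 -209.7  130. ]
FL [ 514.9 -216.9  130. ]
BR [ 667.9 -423.   130. ]
FR [ 525.5 -435.9  130. ]
side
BL [ 636.5 -204.7  130. ]
FL [ 504.7 -213.9  130. ]
BR [ 657.7 -421.2  130. ]
FR [ 520.3 -432.7  130. ]
bottom side
BL [ 646.5 -202.3    0. ]
FL [ 505.8 -212.1    0. ]
bottom scene [ 528.4 -433.9    0. ] [ 663.4 -428.4    0. ]
pin (array([ 415.40812102, -363.49282569,  100.28746696]), np.float64(3.2505736334264075))
pin ends (array([ 398.16384757, -360.1248972 ,  100.22879722]), np.float64(4.825727684271564)) (array([ 432.56485021, -370.92842264,   99.24404785]), np.float64(5.271234074611301))
sleeve [ 610.03431062 -279.21210395  190.        ] [ 615.5687697  -274.67186007  185.        ] (array([ 610.28773089, -278.2025439 ,  188.5504687 ]), np.float64(1.8841928581831096))
stem [ 623.65219452 -326.93638245  185.        ]
gate free top [ 432.89268091 -415.61511189  118.        ] [ 429.65124119 -408.47007075  118.        ] hinge [ 494.36240918 -228.61795076  118.        ] [ 499.5345921  -218.56846212  118.        ]
```

```bash
cat >> h.py <<'E'
from scipy.spatial.transform import Rotation as Ro
def tool():
    s=env.get_state(); return s,Ro.from_euler('xyz',s['tcp_rot']).as_matrix()
def plan(P,camdir=None):
    """tool-axes shift (cm) to world point P, turn units to bring camera side (-? y) to heading camdir (rad)"""
    s,R=tool(); t=R.T@(np.array(P)-s['position'])/10
    cam=-R[:,1]; h=np.arctan2(cam[1],cam[0])
    u=None
    if camdir is not None: u=-((camdir-h+np.pi)%(2*np.pi)-np.pi)/np.radians(6)
    return t.round(2),u
yaw=0.07; C0=np.array([585.,-320.])
def cab(x,y,z=0,C=C0,w=yaw): return np.array([C[0]+x*np.cos(w)-y*np.sin(w),C[1]+x*np.sin(w)+y*np.cos(w),z])
E
python3 - <<'E'
from h import *
s,R=tool();print(R.round(3))
print(plan([481,-386,222],np.radians(161)))
z=load('scene0');print('pipe flange',onz(z,265+315/5.6,180+208/5.6,130))
E
```

```text
[[-0.002 -0.     1.   ]
 [-0.     1.     0.   ]
 [-1.    -0.    -0.002]]
(array([  0.  , -38.6 , -19.36]), np.float64(18.166679340626697))
pipe flange [ 565.48358264 -333.76316247  130.        ]
```

```bash
sed -i 's/cam=-R\[:,1\]/cam=R[:,1]/' h.py; python3 -c "
from h import *
print(plan([481,-386,222],np.radians(161)))"
```

```text
(array([  0.  , -38.6 , -19.36]), np.float64(-11.8333206593733))
```

>>> step_arm --moves '[{"translation": [0, -3, -1.5], "turn": -1}, {"translation": [0, -7, -3.5], "turn": -2.2}, {"translation": [0, -11.5, -5.8], "turn": -3.5}, {"translation": [0, -16, -8], "turn": -5}, {"translation": [0, -20.5, -10.2], "turn": -6.5}, {"translation": [0, -25, -12.5], "turn": -8}, {"translation": [0, -29.5, -14.8], "turn": -9.5}, {"translation": [0, -34, -17], "turn": -10.8}, {"translation": [0, -37, -18.5], "turn": -11.5}, {"translation": [0, -38.6, -19.4], "turn": -11.8}]'

```text
$.moves[0]: bad value
```

```bash
python3 - <<'E'
from h import *
p,d,i=shot('wrist','w1');print(env.get_state()['position'],i['pose'].round(2).tolist())
shot('side','side1')
E
```

```text
[6.74647228e+02 3.96492744e-02 2.21894265e+02] [[1.0, -0.0, -0.0, 676.76], [-0.0, -0.96, -0.28, 75.56], [-0.0, 0.28, -0.96, 384.24], [0.0, 0.0, 0.0, 1.0]]
```

View pics/w1.png

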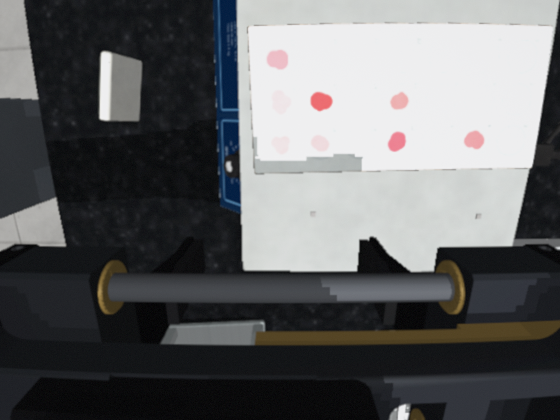

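The call was refused because `hand` was missing, so the arm has not moved. I'll resend it with `hand`.

>>> step_arm --moves '[{"translation": [0, -3, -1.5], "turn": -1, "hand": 0}, {"translation": [0, -7, -3.5], "turn": -2.2, "hand": 0}, {"translation": [0, -11.5, -5.8], "turn": -3.5, "hand": 0}, {"translation": [0, -16, -8], "turn": -5, "hand": 0}, {"translation": [0, -20.5, -10.2], "turn": -6.5, "hand": 0}, {"translation": [0, -25, -12.5], "turn": -8, "hand": 0}, {"translation": [0, -29.5, -14.8], "turn": -9.5, "hand": 0}, {"translation": [0, -34, -17], "turn": -10.8, "hand": 0}, {"translation": [0, -37, -18.5], "turn": -11.5, "hand": 0}, {"translation": [0, -38.6, -19.4], "turn": -11.8, "hand": 0}]'

```text
time: 1.5
position: [479.0, -388.5, 222.0]
tcp_rot: [2.25, 1.569, -2.8]
wrist_force: [0.3, 0.7, -0.6]
opening: 87.1
```

```bash
python3 - <<'E'
from h import *
p,d,i=shot('wrist','w2');print(env.get_state()['position'],i['pose'].round(2).tolist())
E
```

```text
[ 477.6595315  -390.56396437  222.03166256] [[0.33, 0.91, 0.26, 409.53], [0.94, -0.32, -0.09, -363.68], [0.0, 0.28, -0.96, 384.65], [0.0, 0.0, 0.0, 1.0]]
```

View pics/w2.png

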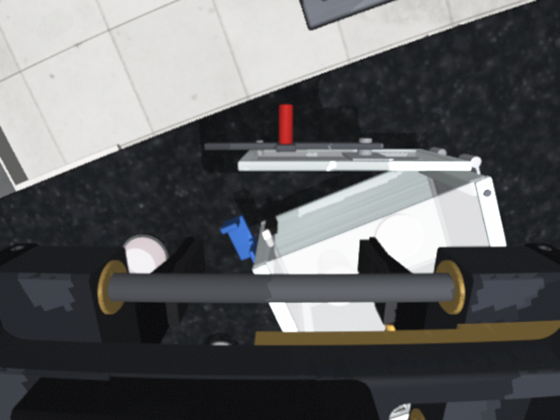

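Pin from (287,104) to (287,144), gate top edge along row ~160-170 with the hinge knuckle at (477,163), blue catch at (240,238), front-left roof corner near (493,180).

```bash
python3 - <<'E'
from h import *
z=load('w2')
hsv=cv2.cvtColor(z['p'],cv2.COLOR_BGR2HSV)
m=cv2.inRange(hsv,(0,150,80),(8,255,255))|cv2.inRange(hsv,(172,150,80),(180,255,255))
k,l,st,ce=cv2.connectedComponentsWithStats(m); i=1+st[1:,4].argmax(); print(st[i],ce[i])
ys,xs=np.where(l==i); top=xs[ys<110].mean(); bot=xs[ys>135].mean(); print(top,bot)
tip=onz(z,top,ys.min(),99); face=onz(z,bot,ys.max()+1,99); print('pin tip',tip,'face',face,np.linalg.norm(tip-face),'mid',(tip+face)/2)
a=face-tip;print('pin axis heading of outward',np.degrees(np.arctan2(-a[1],-a[0])))
L=onz(z,240,160,118);Rr=onz(z,440,152,118);print(L,Rr)
L=onz(z,239,161,118);Rr=onz(z,470,161.5,118);g=L-Rr;print('gate dir back edge',L,Rr,np.degrees(np.arctan2(g[1],g[0])))
print('hinge',onz(z,477,163,118),'depth',dep(z,287,125),dep(z,240,165))
print('FL roof',onz(z,493,178,130),'FR roof',onz(z,257,268,130))
cv2.imwrite('pics/w2c.png',cv2.resize(z['p'][90:290,190:510],None,fx=2.5,fy=2.5,interpolation=cv2.INTER_CUBIC))
E
```

```text
[279 104  14  40 554] [285.49819495 123.50180505]
285.5679012345679 285.4403669724771
pin tip [ 402.0862764  -356.47162667   99.        ] face [ 434.63712098 -367.91354613   99.        ] 34.503260767052225 mid [ 418.36169869 -362.1925864    99.        ]
pin axis heading of outward 160.63295889102676
[ 432.80176147 -408.44351912  118.        ] [ 482.58284201 -244.80790431  118.        ]
gate dir back edge [ 433.31093349 -409.55635816  118.        ] [ 499.33404788 -221.04093143  118.        ] -109.30161105561476
hinge [ 502.69060436 -215.2539967   118.        ] depth [ 419.21451213 -361.18901712  103.810002  ] [ 436.76019441 -409.95978722  118.22379627]
FL roof [ 515.78237155 -210.69943801  130.        ] FR roof [ 526.95227417 -427.47652952  130.        ]
```

View pics/w2c.png

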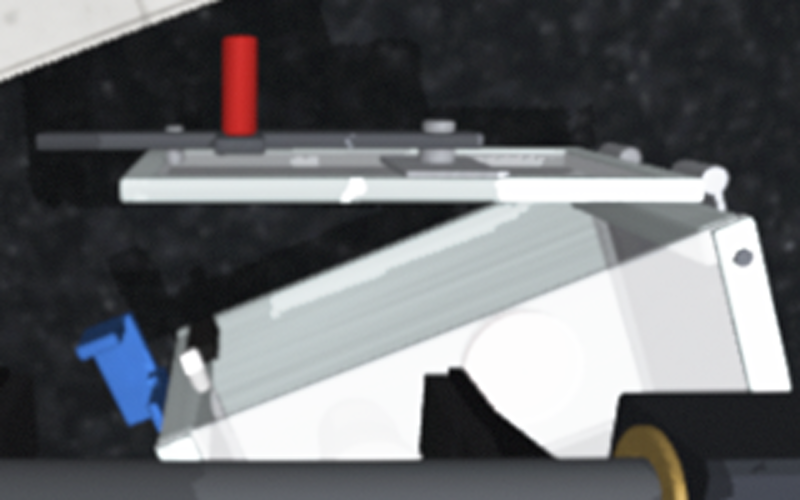

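```bash
python3 -c "
from h import *
for z in (222,130,85): print(plan([417.5,-362.5,z],np.radians(160.7)))
print(env.get_state()['position'])"
```

```text
(array([0.01, 6.61, 0.64]), np.float64(-0.023683630457834014))
(array([9.21, 6.59, 0.67]), np.float64(-0.023683630457834014))
(array([13.71,  6.58,  0.68]), np.float64(-0.023683630457834014))
[ 477.6595315  -390.56396437  222.03166256]
```

>>> step_arm --moves '[{"translation": [1, 2.5, 0.2], "turn": 0, "hand": 100}, {"translation": [3, 5, 0.5], "turn": 0, "hand": 100}, {"translation": [6, 6.6, 0.65], "turn": 0, "hand": 100}, {"translation": [9, 6.6, 0.65], "turn": 0, "hand": 100}, {"translation": [11.5, 6.6, 0.65], "turn": 0, "hand": 100}, {"translation": [13, 6.6, 0.7], "turn": 0, "hand": 100}, {"translation": [13.7, 6.6, 0.7], "turn": 0, "hand": 100}, {"translation": [13.7, 6.6, 0.7], "turn": 0, "hand": 100}]'

```text
time: 2.55
position: [417.7, -362.2, 85.1]
tcp_rot: [2.606, 1.568, -2.446]
wrist_force: [0.5, -0.6, -0.5]
opening: 52.9
```

```bash
python3 - <<'E'
from h import *
p,d,i=shot('wrist','w3');shot('side','side3');s=env.get_state();print(s['position'],s['wrist_force'],s['opening'],plan([417.5,-362.5,85],np.radians(160.7)))
z=load('side3');cv2.imwrite('pics/sd3.png',cv2.resize(z['p'][130:255,220:380],None,fx=4.8,fy=4.8,interpolation=cv2.INTER_CUBIC))
E
```

```text
[ 417.99996751 -362.63124078   85.85101399] [-0.13983352 -0.23046119  0.2397474 ] 53.09115577473117 (array([ 0.09,  0.05, -0.  ]), np.float64(-0.024718662739577797))
```

View pics/w3.png

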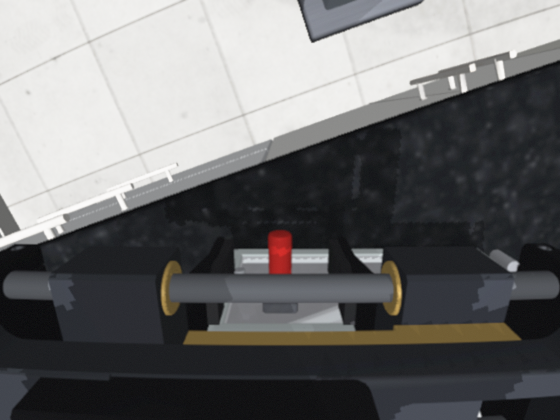

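View pics/sd3.png

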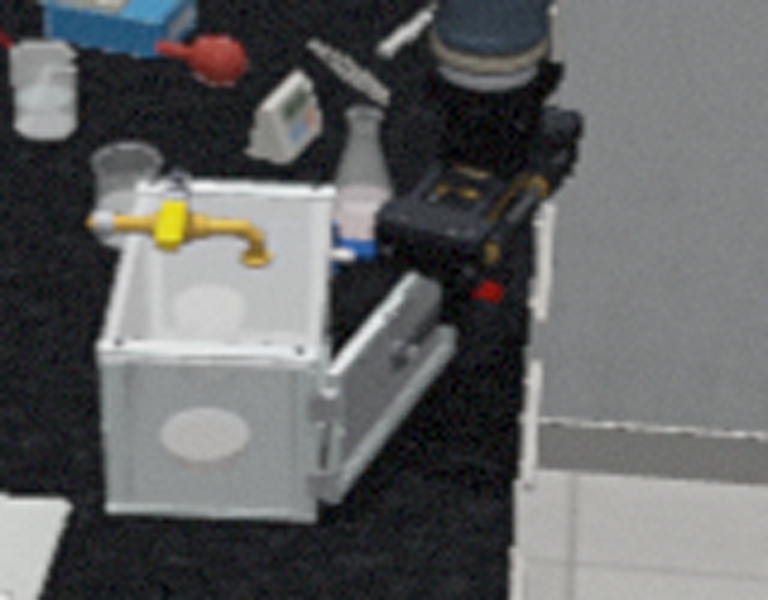

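The pin (280,255) lies between the fingers (about 222 and 342), so I'll close on it.

>>> step_arm --moves '[{"translation": [0, 0, 0], "turn": 0, "hand": 200}, {"translation": [0, 0, 0], "turn": 0, "hand": 255}, {"translation": [0, 0, 0], "turn": 0, "hand": 255}, {"translation": [0, 0, 0], "turn": 0, "hand": 255}, {"translation": [0, 0, 0], "turn": 0, "hand": 255}]' --force 25

```text
time: 3.28
position: [417.8, -362.9, 85.9]
tcp_rot: [3.054, 1.567, -1.998]
wrist_force: [0.1, 0.1, -0.5]
opening: 11.3
```

```bash
cat >> h.py <<'E'
H=np.array([504.,-218.2])
def pinpose(hd,phi):
    """hd: outward heading deg; returns pin mid"""
    a=np.radians(hd); o=np.array([np.cos(a),np.sin(a)]); g=np.array([-o[1],o[0]]) # rotate ccw -> -y for o=-x
    r=90+75*np.cos(phi)-14*np.sin(phi); z=85+14*np.cos(phi)+75*np.sin(phi)
    return np.r_[H+r*g+34*o, z]
def rel(hd0,phi0,lst):
    """moves relative to current assumed (hd0,phi0)"""
    s,R=tool(); A=pinpose(hd0,phi0)
    for hd,phi in lst:
        t=R.T@(pinpose(hd,phi)-A)/10; print(hd,phi,t.round(2),round(-(hd-hd0)/6,2))
E
python3 - <<'E'
from h import *
print(pinpose(160.7,0),env.get_state()['position'])
rel(160.7,0,[(160.7,.11),(160.7,.22)])
rel(160.7,0,[(h,.22) for h in np.arange(160.7,180.8,2.5)])
E
```

```text
[ 417.37589285 -362.68966766   99.        ] [ 417.80184925 -362.91946692   85.85173129]
160.7 0.11 [-0.82  0.    0.2 ] -0.0
160.7 0.22 [-1.6   0.    0.48] -0.0
160.7 0.22 [-1.6   0.    0.48] -0.0
163.2 0.22 [-1.6  -0.7   0.35] -0.42
165.7 0.22 [-1.6  -1.41  0.25] -0.83
168.2 0.22 [-1.6  -2.12  0.18] -1.25
170.7 0.22 [-1.6  -2.83  0.14] -1.67
173.2 0.22 [-1.6  -3.55  0.13] -2.08
175.7 0.22 [-1.6  -4.26  0.16] -2.5
178.2 0.22 [-1.61 -4.97  0.21] -2.92
180.7 0.22 [-1.61 -5.68  0.3 ] -3.33
```

>>> step_arm --moves '[{"translation": [-0.4, 0, 0.1], "turn": 0, "hand": 255}, {"translation": [-0.8, 0, 0.2], "turn": 0, "hand": 255}, {"translation": [-1.2, 0, 0.35], "turn": 0, "hand": 255}, {"translation": [-1.6, 0, 0.5], "turn": 0, "hand": 255}, {"translation": [-1.6, 0, 0.5], "turn": 0, "hand": 255}]'

```text
time: 3.9
position: [419.6, -358.6, 102.4]
tcp_rot: [-3.039, 1.566, -1.808]
wrist_force: [-1.3, -2.3, -0.7]
opening: 11.4
```

```bash
python3 - <<'E'
from h import *
p,d,i=shot('wrist','w4');shot('side','side4');s=env.get_state();print(s['position'],s['wrist_force'],s['opening'])
shot('scene','scene4')
z=load('side4');a=cv2.resize(z['p'][160:240,260:370],None,fx=4.8,fy=4.8,interpolation=cv2.INTER_CUBIC)
b=cv2.resize(load('scene4')['p'][200:300,250:360],None,fx=2.4,fy=2.4,interpolation=cv2.INTER_CUBIC)
o=np.zeros((a.shape[0],a.shape[1]+b.shape[1],3),np.uint8);o[:,:a.shape[1]]=a;o[:b.shape[0],a.shape[1]:]=b
cv2.imwrite('pics/c4.png',o)
E
```

```text
[ 419.46167069 -358.70073671  102.11728403] [-2.0634931  -2.44290405 -1.79185009] 11.242081900129273
```

View pics/c4.png

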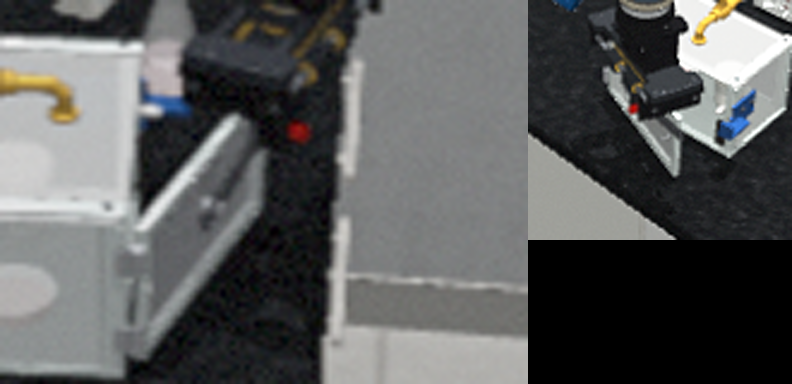

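View pics/w4.png

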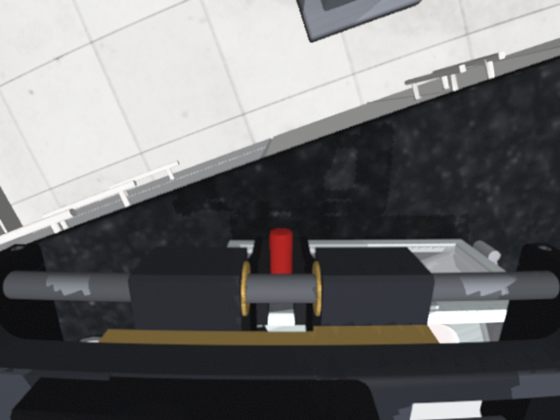

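The bar is lifted: in the side view it slopes up and away from the pivot. Next I'll swing the gate most of the way.

```bash
python3 - <<'E'
from h import *
rel(160.7,.22,[(h,.22) for h in (162.7,164.7,166.7,168.7,170.7,172.7,174.7,176.7,178)])
E
```

```text
162.7 0.22 [ 0.   -0.56 -0.11] -0.33
164.7 0.22 [ 0.   -1.13 -0.19] -0.67
166.7 0.22 [ 0.   -1.69 -0.26] -1.0
168.7 0.22 [ 0.   -2.26 -0.31] -1.33
170.7 0.22 [ 0.   -2.83 -0.34] -1.67
172.7 0.22 [ 0.   -3.4  -0.35] -2.0
174.7 0.22 [ 0.   -3.98 -0.34] -2.33
176.7 0.22 [ 0.   -4.55 -0.3 ] -2.67
178 0.22 [ 0.   -4.92 -0.27] -2.88
```

>>> step_arm --moves '[{"translation": [0, -0.5, -0.1], "turn": -0.3, "hand": 255}, {"translation": [0, -1.1, -0.19], "turn": -0.67, "hand": 255}, {"translation": [0, -1.7, -0.26], "turn": -1.0, "hand": 255}, {"translation": [0, -2.26, -0.31], "turn": -1.33, "hand": 255}, {"translation": [0, -2.83, -0.34], "turn": -1.67, "hand": 255}, {"translation": [0, -3.4, -0.35], "turn": -2.0, "hand": 255}, {"translation": [0, -3.98, -0.34], "turn": -2.33, "hand": 255}, {"translation": [0, -4.55, -0.3], "turn": -2.67, "hand": 255}, {"translation": [0, -4.9, -0.27], "turn": -2.88, "hand": 255}, {"translation": [0, -4.9, -0.27], "turn": -2.88, "hand": 255}]'

```text
time: 5.3
position: [465.2, -377.1, 101.9]
tcp_rot: [2.887, 1.567, -1.863]
wrist_force: [0.4, 1.6, -3.5]
opening: 10.9
```

```bash
python3 - <<'E'
from h import *
p,d,i=shot('wrist','w5');shot('scene','scene5');s,R=tool();print(s['position'],s['wrist_force'],(R.T@s['wrist_force']).round(2),s['opening'],np.degrees(np.arctan2(R[1,1],R[0,1])),pinpose(178,.22))
b=cv2.resize(load('scene5')['p'][190:290,260:380],None,fx=6,fy=6,interpolation=cv2.INTER_CUBIC)
cv2.imwrite('pics/c5.png',b)
rel(178,.22,[(h,.22) for h in (178.7,179.4,180.1,180.8,181.5,182.2,182.9,183.6)])
E
```

```text
[ 464.8302937  -377.04887121  101.92012132] [ 0.54985494  1.4861846  -4.37300507] [ 4.37 -0.5   1.52] 11.29811435421741 177.82014809985967 [ 464.4320079  -377.0529599   115.02978602]
178.7 0.22 [-0.   -0.2  -0.04] -0.12
179.4 0.22 [-0.   -0.39 -0.08] -0.23
180.1 0.22 [-0.   -0.59 -0.11] -0.35
180.8 0.22 [-0.   -0.79 -0.14] -0.47
181.5 0.22 [-0.   -0.98 -0.17] -0.58
182.2 0.22 [-0.   -1.18 -0.2 ] -0.7
182.9 0.22 [-0.   -1.38 -0.23] -0.82
183.6 0.22 [-0.   -1.58 -0.25] -0.93
```

View pics/c5.png

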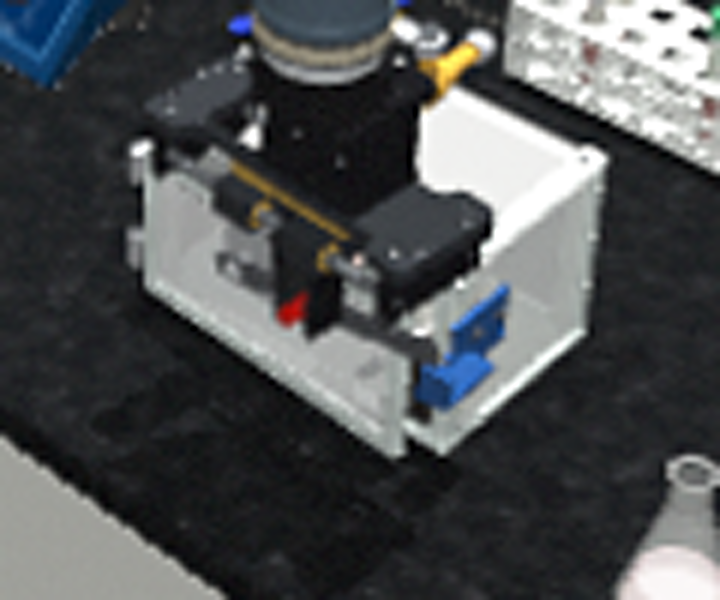

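View pics/w5.png

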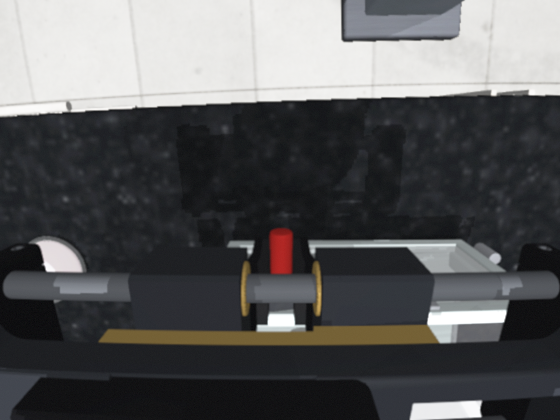

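>>> step_arm --moves '[{"translation": [0, -0.2, -0.04], "turn": -0.12, "hand": 255}, {"translation": [0, -0.4, -0.08], "turn": -0.23, "hand": 255}, {"translation": [0, -0.6, -0.11], "turn": -0.35, "hand": 255}, {"translation": [0, -0.8, -0.14], "turn": -0.47, "hand": 255}, {"translation": [0, -0.8, -0.14], "turn": -0.47, "hand": 255}, {"translation": [0, -0.8, -0.14], "turn": -0.47, "hand": 255}]'

```text
time: 6.15
position: [471.8, -378.6, 101.5]
tcp_rot: [2.282, 1.567, -2.42]
wrist_force: [-2.5, 1.8, -3.6]
opening: 11.1
```

```bash
cat > st.py <<'E'
from h import *
s,R=tool();print('t',s['time'].__round__(2) if not isinstance(s['time'],np.ndarray) else s['time'],s['position'].round(1),'tool force',(R.T@s['wrist_force']).round(2),round(s['opening'],1),np.degrees(np.arctan2(R[1,1],R[0,1])).round(2))
E
python3 st.py; python3 -c "
from h import *
print(pinpose(180.8,.22)); rel(180.8,.22,[(h,.22) for h in (181.3,181.8,182.3,182.8,183.3,183.8)])"
```

```text
t 6.15 [ 471.8 -378.6  101.5] tool force [3.64 2.45 1.86] 11.1 -179.38
[ 472.23917717 -378.79619859  115.02978602]
181.3 0.22 [-0.   -0.14 -0.03] -0.08
181.8 0.22 [-0.   -0.28 -0.06] -0.17
182.3 0.22 [-0.   -0.42 -0.08] -0.25
182.8 0.22 [-0.   -0.56 -0.11] -0.33
183.3 0.22 [-0.   -0.7  -0.13] -0.42
183.8 0.22 [-0.   -0.84 -0.15] -0.5
```

>>> step_arm --moves '[{"translation": [-0.05, -0.14, -0.03], "turn": -0.08, "hand": 255}, {"translation": [-0.05, -0.3, -0.06], "turn": -0.17, "hand": 255}, {"translation": [-0.05, -0.3, -0.06], "turn": -0.17, "hand": 255}, {"translation": [-0.05, -0.3, -0.06], "turn": -0.17, "hand": 255}]'

```text
time: 6.65
position: [473.2, -378.9, 101.5]
tcp_rot: [1.777, 1.564, -2.907]
wrist_force: [-5.2, 1.3, -3.3]
opening: 10.9
```

```bash
python3 st.py
```

```text
t 6.65 [ 473.2 -378.9  101.5] tool force [3.38 5.17 1.48] 10.9 -178.4
```

>>> step_arm --moves '[{"translation": [-0.05, -0.2, -0.03], "turn": -0.08, "hand": 255}, {"translation": [-0.05, -0.4, -0.06], "turn": -0.17, "hand": 255}, {"translation": [-0.05, -0.4, -0.06], "turn": -0.17, "hand": 255}, {"translation": [-0.05, -0.4, -0.06], "turn": -0.17, "hand": 255}]'

```text
time: 7.15
position: [475.1, -379.3, 101.2]
tcp_rot: [1.537, 1.56, -3.13]
wrist_force: [-6.2, 2.2, -2.9]
opening: 11.2
```

```bash
python3 st.py
```

```text
t 7.15 [ 475.1 -379.3  101.2] tool force [2.98 6.04 2.47] 11.2 -177.44
```

>>> step_arm --moves '[{"translation": [-0.05, -0.2, -0.03], "turn": -0.05, "hand": 255}, {"translation": [-0.05, -0.5, -0.06], "turn": -0.1, "hand": 255}, {"translation": [-0.05, -0.5, -0.06], "turn": -0.1, "hand": 255}, {"translation": [-0.05, -0.5, -0.06], "turn": -0.1, "hand": 255}]'

```text
time: 7.65
position: [477.0, -379.8, 100.8]
tcp_rot: [1.428, 1.554, 3.052]
wrist_force: [-8.3, 1.5, -3.2]
opening: 11.2
```

```bash
python3 st.py
```

```text
t 7.65 [ 477.  -379.8  100.8] tool force [3.3  8.17 1.9 ] 11.2 -176.92
```

>>> step_arm --moves '[{"translation": [-0.08, -0.3, -0.05], "turn": -0.05, "hand": 255}, {"translation": [-0.08, -0.5, -0.06], "turn": -0.1, "hand": 255}, {"translation": [-0.08, -0.5, -0.06], "turn": -0.1, "hand": 255}, {"translation": [-0.08, -0.5, -0.06], "turn": -0.1, "hand": 255}]'

```text
time: 8.15
position: [478.4, -380.2, 100.4]
tcp_rot: [1.363, 1.547, 2.996]
wrist_force: [-8.1, 1.4, -2.9]
opening: 11.0
```

```bash
python3 st.py
```

```text
t 8.15 [ 478.4 -380.2  100.4] tool force [3.09 7.93 1.93] 11.0 -176.41
```

>>> step_arm --moves '[{"translation": [-0.15, -0.3, -0.05], "turn": -0.05, "hand": 255}, {"translation": [-0.15, -0.6, -0.06], "turn": 0, "hand": 255}, {"translation": [-0.15, -0.6, -0.06], "turn": 0, "hand": 255}, {"translation": [-0.15, -0.6, -0.06], "turn": 0, "hand": 255}]'

```text
time: 8.65
position: [479.1, -380.3, 100.0]
tcp_rot: [1.328, 1.536, 2.959]
wrist_force: [-11.1, 2.0, -2.3]
opening: 10.9
```

```bash
python3 st.py
```

```text
t 8.65 [ 479.1 -380.3  100. ] tool force [ 2.69 10.84  2.6 ] 10.9 -176.5
```

>>> step_arm --moves '[{"translation": [-0.15, -0.4, -0.03], "turn": 0, "hand": 255}, {"translation": [-0.15, -0.7, -0.06], "turn": 0, "hand": 255}, {"translation": [-0.15, -0.7, -0.06], "turn": 0, "hand": 255}, {"translation": [-0.15, -0.7, -0.06], "turn": 0, "hand": 255}]'

```text
time: 9.15
position: [479.0, -380.6, 99.2]
tcp_rot: [1.313, 1.522, 2.943]
wrist_force: [-14.1, 2.7, -2.1]
opening: 11.2
```

```bash
python3 st.py; python3 - <<'E'
from h import *
shot('wrist','w6');shot('scene','scene6')
b=cv2.resize(load('scene6')['p'][190:290,260:380],None,fx=6,fy=6,interpolation=cv2.INTER_CUBIC)
cv2.imwrite('pics/c6.png',b)
E
```

```text
t 9.15 [ 479.  -380.6   99.2] tool force [ 2.83 13.83  3.51] 11.2 -176.6
```

View pics/c6.png

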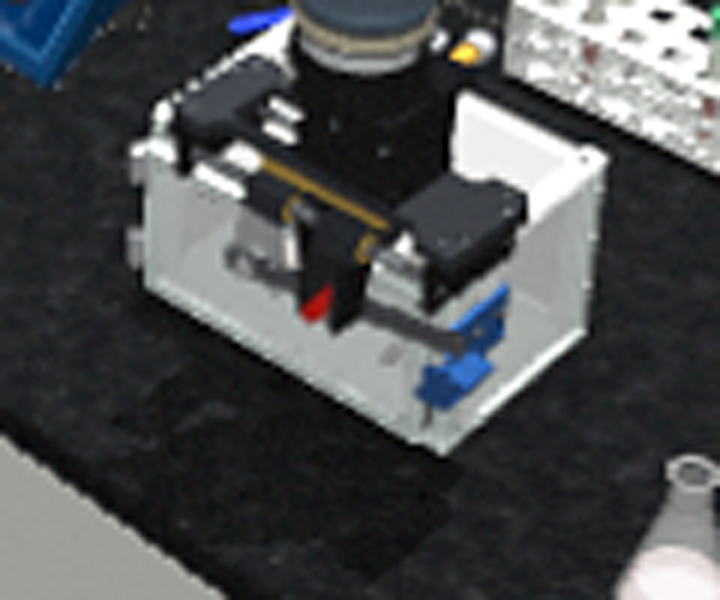

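View pics/w6.png

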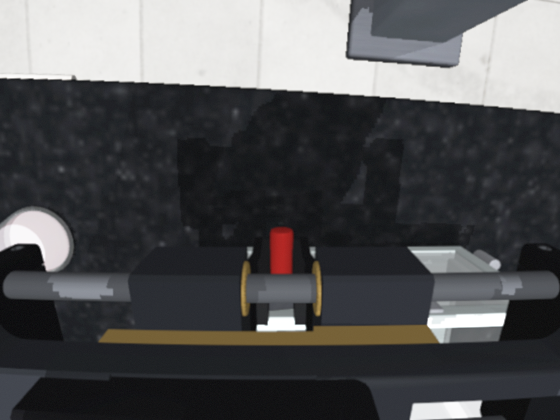

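The stop is felt: x stays at 479.0 while the force rises from 10.8 to 13.8 N. In the scene view the bar tip (462,342) is past the blue lip (440,375). I'll lower it while keeping the push on.

>>> step_arm --moves '[{"translation": [0.1, -0.7, -0.05], "turn": 0, "hand": 255}, {"translation": [0.4, -0.7, -0.12], "turn": 0, "hand": 255}, {"translation": [0.7, -0.7, -0.2], "turn": 0, "hand": 255}, {"translation": [1.0, -0.7, -0.28], "turn": 0, "hand": 255}, {"translation": [1.2, -0.7, -0.35], "turn": 0, "hand": 255}, {"translation": [1.3, -0.7, -0.4], "turn": 0, "hand": 255}]'

```text
time: 10.0
position: [479.8, -384.0, 86.4]
tcp_rot: [1.306, 1.509, 2.934]
wrist_force: [-16.0, 6.3, 13.9]
opening: 11.0
```

```bash
python3 st.py; python3 - <<'E'
from h import *
shot('scene','scene7')
b=cv2.resize(load('scene7')['p'][190:290,260:380],None,fx=6,fy=6,interpolation=cv2.INTER_CUBIC)
cv2.imwrite('pics/c7.png',b)
E
```

```text
t 10.0 [ 479.8 -384.    86.4] tool force [-12.83  16.39   7.37] 11.0 -176.71
```

View pics/c7.png

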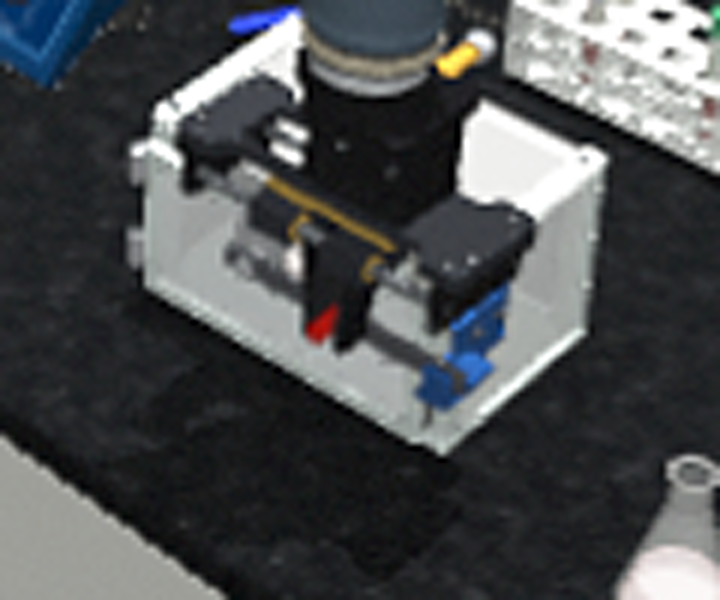

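The bar is down behind the lip: z is 86.4 against 85.9 when level at the start, and resting on the lip would put it about 8 mm higher. I'll relax the push and open.

>>> step_arm --moves '[{"translation": [0.05, -0.3, 0], "turn": 0, "hand": 255}, {"translation": [0, 0, 0], "turn": 0, "hand": 255}, {"translation": [0, 0, 0], "turn": 0, "hand": 180}, {"translation": [0, 0.2, 0], "turn": 0, "hand": 140}, {"translation": [0, 0.4, 0], "turn": 0, "hand": 120}, {"translation": [0, 0.4, 0], "turn": 0, "hand": 120}]'

```text
time: 10.8
position: [476.3, -384.6, 87.2]
tcp_rot: [1.317, 1.511, 2.945]
wrist_force: [0.5, 0.1, 0.4]
opening: 41.7
```

```bash
python3 st.py; python3 - <<'E'
from h import *
shot('wrist','w8');shot('scene','scene8')
b=cv2.resize(load('scene8')['p'][190:290,260:380],None,fx=6,fy=6,interpolation=cv2.INTER_CUBIC)
cv2.imwrite('pics/c8.png',b)
E
```

```text
t 10.8 [ 476.3 -384.6   87.2] tool force [-0.45 -0.47  0.08] 41.7 -176.71
```

View pics/c8.png

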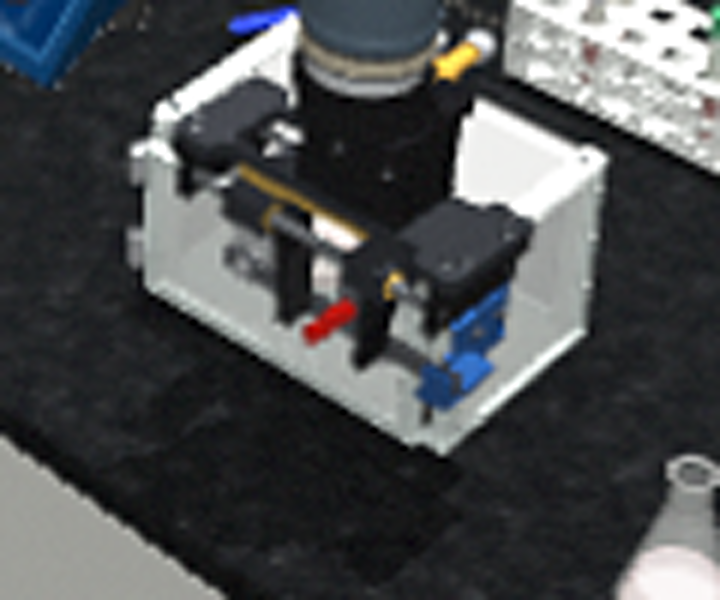

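View pics/w8.png

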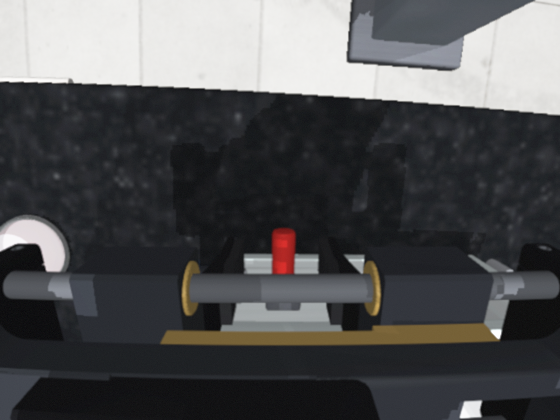

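Bar tip (450,385) sits behind the lip (470,375) and the fingers are free of the pin. I'll back off along the pin, rise, and look.

```bash
python3 - <<'E'
from h import *
print(plan([421,-387.5,88]),plan([421,-387.5,240]),plan([470,-330,260],np.radians(178)))
E
```

```text
(array([ 0.22,  5.53, -0.  ]), None) (array([-14.95,   6.42,   0.23]), None) (array([-17.17,   1.32,   5.73]), np.float64(0.8827770675246275))
```

>>> step_arm --moves '[{"translation": [0.05, 1.5, 0], "turn": 0, "hand": 120}, {"translation": [0.15, 3.5, 0], "turn": 0, "hand": 120}, {"translation": [0.2, 5.5, 0], "turn": 0, "hand": 120}, {"translation": [0.2, 5.5, 0], "turn": 0, "hand": 120}, {"translation": [-2, 5.6, 0], "turn": 0, "hand": 120}, {"translation": [-5, 5.8, 0.1], "turn": 0, "hand": 120}, {"translation": [-9, 6, 0.2], "turn": 0, "hand": 120}, {"translation": [-13, 6.3, 0.2], "turn": 0, "hand": 120}, {"translation": [-15, 6.4, 0.2], "turn": 0, "hand": 120}, {"translation": [-15, 6.4, 0.2], "turn": 0, "hand": 120}]'

```text
time: 12.15
position: [422.5, -388.3, 242.2]
tcp_rot: [1.344, 1.514, 2.972]
wrist_force: [0.3, 0.6, -0.8]
opening: 46.5
```

```bash
python3 st.py; python3 - <<'E'
from h import *
shot('side','side9');shot('scene','scene9')
b=cv2.resize(load('scene9')['p'][180:285,265:405],None,fx=5.6,fy=5.6,interpolation=cv2.INTER_CUBIC)
cv2.imwrite('pics/c9.png',b)
s=load('scene9')
for n in ('scene9','side9'):
    z=load(n);hsv=cv2.cvtColor(z['p'],cv2.COLOR_BGR2HSV)
    m=cv2.inRange(hsv,(0,150,80),(8,255,255));k,l,st,ce=cv2.connectedComponentsWithStats(m)
    for i in range(1,k):
        if st[i,4]>10 and 280<ce[i][0]<330: print(n,st[i],ce[i],onz(z,*ce[i],99))
    m=cv2.inRange(hsv,(24,150,120),(32,255,255));k,l,st,ce=cv2.connectedComponentsWithStats(m)
    for i in range(1,k):
        if st[i,4]>10 and 240<ce[i][0]<340: print(n,'yel',st[i],ce[i],onz(z,*ce[i],187))
E
```

```text
t 12.15 [ 422.5 -388.3  242.2] tool force [ 0.8  -0.37  0.54] 46.5 -176.69
scene9 [311 240   9   7  31] [314.64516129 242.80645161] [ 478.5969394  -383.51816341   99.        ]
side9 [297 183  11   4  33] [302.42424242 184.60606061] [ 471.41838709 -386.07516997   99.        ]
side9 yel [261 107  12   6  53] [266.58490566 109.54716981] [ 652.1467618 -787.8207005  187.       ]
side9 yel [252 172   7  10  56] [255.17857143 176.44642857] [ 611.16252003 -273.89513661  187.        ]
side9 yel [278 351  23  22 394] [289.32994924 361.60659898] [432.36074941 390.81515933 187.        ]
```

View pics/c9.png

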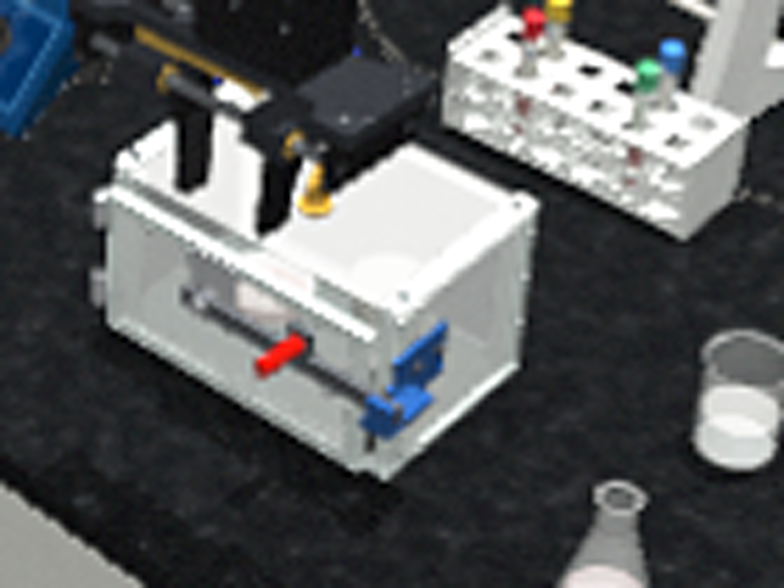

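The bar is level with its tip (390,405) behind the blue lip, and the gate is flush. On to the valve: I'll rotate the tool and look at the handle.

```bash
python3 - <<'E'
from h import *
print(plan([614,-345,265],np.radians(93.5)))
E
```

```text
(array([ -3.63, -19.32,   3.18]), np.float64(14.969231074246144))
```

>>> step_arm --moves '[{"translation": [-1.5, -0.5, 0.1], "turn": 1.2, "hand": 60}, {"translation": [-2.5, -2, 0.3], "turn": 2.8, "hand": 60}, {"translation": [-3, -4, 0.6], "turn": 4.5, "hand": 60}, {"translation": [-3.6, -7, 1], "turn": 6.2, "hand": 60}, {"translation": [-3.6, -10, 1.5], "turn": 7.9, "hand": 60}, {"translation": [-3.6, -13, 2.1], "turn": 9.6, "hand": 60}, {"translation": [-3.6, -16, 2.6], "turn": 11.3, "hand": 60}, {"translation": [-3.6, -18.3, 3], "turn": 13, "hand": 60}, {"translation": [-3.6, -19.3, 3.2], "turn": 14.4, "hand": 60}, {"translation": [-3.6, -19.3, 3.2], "turn": 15, "hand": 60}]'

```text
time: 13.5
position: [614.3, -343.3, 261.7]
tcp_rot: [2.855, 1.506, 2.912]
wrist_force: [-0.1, -0.0, -0.8]
opening: 66.3
```

```bash
python3 st.py; python3 - <<'E'
from h import *
shot('wrist','w10')
z=load('w10');hsv=cv2.cvtColor(z['p'],cv2.COLOR_BGR2HSV)
m=cv2.inRange(hsv,(24,150,100),(34,255,255));k,l,st,ce=cv2.connectedComponentsWithStats(m)
for i in range(1,k):
    if st[i,4]>30: 
        ys,xs=np.where(l==i);print(st[i],ce[i],cv2.minAreaRect(np.c_[xs,ys].astype(np.float32)),onz(z,*ce[i],191),dep(z,*ce[i]))
E
```

```text
t 13.5 [ 614.3 -343.3  261.7] tool force [ 0.78 -0.04 -0.05] 66.3 93.23
[280  96  22  68 652] [289.13957055 129.87883436] ((290.4999694824219, 129.49998474121094), (66.99998474121094, 20.999996185302734), 90.0) [ 614.19341287 -276.7780163   191.        ] [ 614.22546608 -276.75224757  191.93700628]
```

View pics/w10.png

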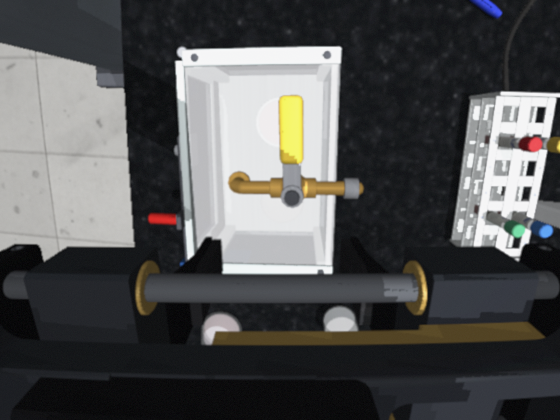

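Sleeve spans (280..302, 96..164), with the stem cap at (291,196) on the brass pipe at row 187.

```bash
python3 - <<'E'
from h import *
z=load('w10')
print('stem',onz(z,291,196,192),onz(z,291,194,185),dep(z,291,196),'ends',onz(z,291,96,191.5),onz(z,291,164,191.5),'pipe',dep(z,265,187),dep(z,320,187))
P=[614.2,-277.2]
print(plan([*P,215],np.radians(93.3)),plan([*P,174],np.radians(93.3)))
E
```

```text
stem [ 618.74062094 -325.78624566  192.        ] [ 618.53236431 -325.84288524  185.        ] [ 618.80305198 -324.7877013   196.20074805] ends [ 614.0575684  -253.17659285  191.5       ] [ 617.15309711 -301.47415794  191.5       ] pipe [ 595.35834284 -326.90781873  160.46453356] [ 642.42578971 -323.4481685   161.36334493]
(array([4.78, 6.56, 0.71]), np.float64(-0.027628817229437417)) (array([8.87, 6.49, 0.96]), np.float64(-0.027628817229437417))
```

>>> step_arm --moves '[{"translation": [0.5, 2.5, 0.3], "turn": 0, "hand": 60}, {"translation": [2, 5, 0.6], "turn": 0, "hand": 80}, {"translation": [4, 6.5, 0.75], "turn": 0, "hand": 80}, {"translation": [6, 6.5, 0.85], "turn": 0, "hand": 80}, {"translation": [8, 6.5, 0.95], "turn": 0, "hand": 80}, {"translation": [8.8, 6.5, 1.05], "turn": 0, "hand": 80}, {"translation": [8.8, 6.5, 1.05], "turn": 0, "hand": 120}, {"translation": [8.8, 6.5, 1.05], "turn": 0, "hand": 255}, {"translation": [8.8, 6.5, 1.05], "turn": 0, "hand": 255}, {"translation": [8.8, 6.5, 1.05], "turn": 0, "hand": 255}]' --force 15

```text
time: 14.8
position: [615.3, -277.2, 175.2]
tcp_rot: [2.863, 1.507, 2.919]
wrist_force: [-0.7, -0.2, -0.3]
opening: 27.7
```

```bash
python3 st.py; python3 - <<'E'
from h import *
s,R=tool();S=np.array([618.3,-326.0]);p=s['position'];v=p[:2]-S;r=np.hypot(*v);a0=np.arctan2(v[1],v[0]);print(r,np.degrees(a0))
for d in range(10,100,10):
    a=a0+np.radians(d);q=np.r_[S+r*np.array([np.cos(a),np.sin(a)]),p[2]];print(d,(R.T@(q-p)/10).round(2),round(-d/6,2))
shot('side','side11');z=load('side11');cv2.imwrite('pics/c11.png',cv2.resize(z['p'][130:240,200:340],None,fx=5,fy=5,interpolation=cv2.INTER_CUBIC))
E
```

```text
t 14.8 [ 615.3 -277.2  175.2] tool force [ 0.36 -0.14 -0.72] 27.7 93.13
48.92770588274705 93.49459076261954
10 [ 0.05 -0.08 -0.85] -1.67
20 [ 0.1  -0.31 -1.67] -3.33
30 [ 0.14 -0.67 -2.44] -5.0
40 [ 0.17 -1.16 -3.13] -6.67
50 [ 0.2  -1.77 -3.73] -8.33
60 [ 0.22 -2.47 -4.22] -10.0
70 [ 0.22 -3.25 -4.57] -11.67
80 [ 0.22 -4.07 -4.79] -13.33
90 [ 0.21 -4.92 -4.86] -15.0
```

View pics/c11.png

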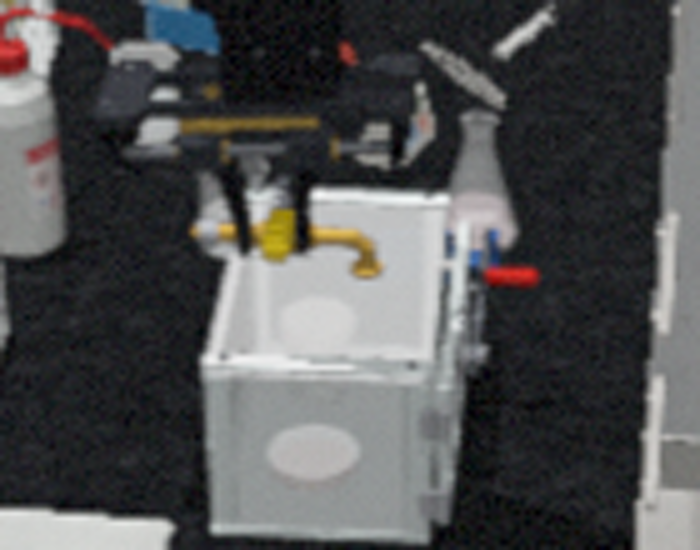

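>>> step_arm --moves '[{"translation": [0, 0, 0], "turn": 0, "hand": 255}, {"translation": [0, 0, 0], "turn": 0, "hand": 255}, {"translation": [0, 0, 0], "turn": 0, "hand": 255}]'

```text
time: 15.22
position: [613.6, -277.1, 175.1]
tcp_rot: [2.864, 1.503, 2.919]
wrist_force: [-5.6, 1.4, 3.5]
opening: 18.3
```

```bash
python3 st.py
```

```text
t 15.22 [ 613.6 -277.1  175.1] tool force [-3.11  1.8  -5.77] 18.3 93.12
```

>>> step_arm --moves '[{"translation": [0, -0.03, -0.43], "turn": -0.83, "hand": 255}, {"translation": [0, -0.1, -0.85], "turn": -1.67, "hand": 255}, {"translation": [0, -0.2, -1.27], "turn": -2.5, "hand": 255}, {"translation": [0, -0.31, -1.67], "turn": -3.33, "hand": 255}, {"translation": [0.05, -0.48, -2.06], "turn": -4.17, "hand": 255}, {"translation": [0.05, -0.67, -2.44], "turn": -5, "hand": 255}, {"translation": [0.05, -0.9, -2.8], "turn": -5.83, "hand": 255}, {"translation": [0.1, -1.16, -3.13], "turn": -6.67, "hand": 255}, {"translation": [0.1, -1.16, -3.13], "turn": -6.67, "hand": 255}]'

```text
time: 16.35
position: [582.6, -290.4, 175.3]
tcp_rot: [2.161, 1.502, 2.913]
wrist_force: [-1.1, 0.9, -2.9]
opening: 18.1
```

```bash
python3 st.py; python3 - <<'E'
from h import *
s,R=tool();S=np.array([617.5,-326.0]);p=s['position'];v=p[:2]-S;r=np.hypot(*v);a0=np.arctan2(v[1],v[0]);print(r,np.degrees(a0))
r=49
for d in range(140,190,10):
    a=np.radians(d);q=np.r_[S+r*np.array([np.cos(a),np.sin(a)]),p[2]];print(d,(R.T@(q-p)/10).round(2),round(-(d-np.degrees(np.arctan2(R[1,1],R[0,1])))/6,2))
E
```

```text
t 16.35 [ 582.6 -290.4  175.3] tool force [ 2.97  1.23 -0.09] 18.1 133.04
49.879003937133405 134.39852130747045
140 [ 0.01 -0.12 -0.48] -1.16
150 [ 0.03 -0.3  -1.31] -2.83
160 [ 0.05 -0.62 -2.1 ] -4.49
170 [ 0.05 -1.07 -2.83] -6.16
180 [ 0.04 -1.64 -3.46] -7.83
```

>>> step_arm --moves '[{"translation": [0, -0.1, -0.48], "turn": -1.1, "hand": 255}, {"translation": [0, -0.2, -0.9], "turn": -2, "hand": 255}, {"translation": [0, -0.3, -1.31], "turn": -2.83, "hand": 255}, {"translation": [0, -0.45, -1.7], "turn": -3.66, "hand": 255}, {"translation": [0, -0.62, -2.1], "turn": -4.49, "hand": 255}, {"translation": [0, -0.83, -2.47], "turn": -5.3, "hand": 255}, {"translation": [0, -1.07, -2.83], "turn": -6.16, "hand": 255}, {"translation": [0, -1.35, -3.15], "turn": -7, "hand": 255}, {"translation": [0, -1.64, -3.46], "turn": -7.83, "hand": 255}, {"translation": [0, -1.7, -3.5], "turn": -7.9, "hand": 255}]'

```text
time: 17.6
position: [567.1, -326.5, 175.2]
tcp_rot: [1.33, 1.498, 2.908]
wrist_force: [-4.7, 2.2, -0.0]
opening: 17.8
```

```bash
python3 st.py; python3 - <<'E'
from h import *
s,R=tool();S=np.array([617.5,-326.0]);p=s['position'];v=p[:2]-S;r=np.hypot(*v);a0=np.arctan2(v[1],v[0]);print(r,np.degrees(a0)%360, s['torque'])
r=49
for d in (182,184,187,190):
    a=np.radians(d);q=np.r_[S+r*np.array([np.cos(a),np.sin(a)]),p[2]];print(d,(R.T@(q-p)/10).round(2),round(-(d-np.degrees(np.arctan2(R[1,1],R[0,1]))%360)/6,2))
E
```

```text
t 17.6 [ 567.1 -326.5  175.2] tool force [0.38 4.66 2.2 ] 17.8 -179.58
50.438653271245954 180.51228140036292 [0.48696693 0.942408   0.03692371]
182 [-0.01 -0.15 -0.13] -0.26
184 [-0.02 -0.15 -0.3 ] -0.6
187 [-0.02 -0.18 -0.55] -1.1
190 [-0.03 -0.21 -0.81] -1.6
```

>>> step_arm --moves '[{"translation": [0, -0.05, -0.15], "turn": -0.3, "hand": 255}, {"translation": [0, -0.05, -0.35], "turn": -0.6, "hand": 255}, {"translation": [0, -0.05, -0.6], "turn": -1.1, "hand": 255}, {"translation": [0, -0.08, -0.85], "turn": -1.3, "hand": 255}, {"translation": [0, -0.08, -0.85], "turn": -1.3, "hand": 255}]'

```text
time: 18.23
position: [567.7, -329.8, 174.9]
tcp_rot: [1.102, 1.493, 2.817]
wrist_force: [-5.2, 9.7, 3.2]
opening: 18.8
```

```bash
python3 st.py; python3 - <<'E'
from h import *
shot('wrist','w12')
s,R=tool();S=np.array([617.5,-326.0]);p=s['position'];v=p[:2]-S;print(np.hypot(*v),np.degrees(np.arctan2(v[1],v[0]))%360)
E
```

```text
t 18.23 [ 567.7 -329.8  174.9] tool force [-2.56  3.93 10.46] 18.8 -171.67
49.96316562564117 184.33064045585866
```

View pics/w12.png

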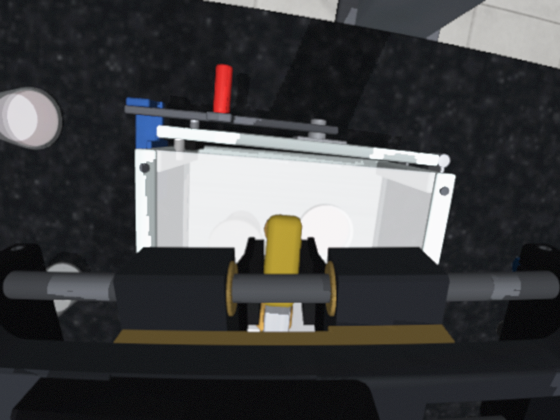

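The force rose to 10 N at 184°, so the handle is on its stop. The wrist view shows the handle over the pipe and the bar (128..335, 107..128) inside the blue lip at (138,102). Releasing now.

>>> step_arm --moves '[{"translation": [0, 0, 0], "turn": 0, "hand": 240}, {"translation": [0, 0, 0], "turn": 0, "hand": 180}, {"translation": [0, 0, 0], "turn": 0, "hand": 120}, {"translation": [0, 0, 0], "turn": 0, "hand": 100}, {"translation": [-2, 0, 0], "turn": 0, "hand": 100}, {"translation": [-5, 0, 0], "turn": 0, "hand": 100}, {"translation": [-9, 0, 0], "turn": 0, "hand": 100}, {"translation": [-12, -4, 0], "turn": 0, "hand": 100}, {"translation": [-12, -7, 0], "turn": 0, "hand": 100}, {"translation": [-12, -7, 0], "turn": 0, "hand": 100}]'

```text
time: 19.52
position: [647.6, -320.9, 288.8]
tcp_rot: [1.082, 1.493, 2.8]
wrist_force: [0.0, -0.0, -0.7]
opening: 53.1
```

```bash
python3 st.py; python3 - <<'E'
from h import *
shot('wrist','w13');shot('scene','scene13')
cv2.imwrite('pics/c13.png',cv2.resize(load('scene13')['p'][180:285,265:405],None,fx=5.6,fy=5.6,interpolation=cv2.INTER_CUBIC))
z=load('w13');hsv=cv2.cvtColor(z['p'],cv2.COLOR_BGR2HSV)
m=cv2.inRange(hsv,(24,150,100),(34,255,255));k,l,st,ce=cv2.connectedComponentsWithStats(m)
i=1+st[1:,4].argmax();ys,xs=np.where(l==i);print(st[i],ce[i],onz(z,*ce[i],191))
E
```

```text
t 19.52 [ 647.6 -320.9  288.8] tool force [ 0.71 -0.09 -0.05] 53.1 -171.49
[ 269   87   23   61 1119] [279.95531725 116.93118856] [ 569.0806792  -329.87640971  191.        ]
```

View pics/w13.png

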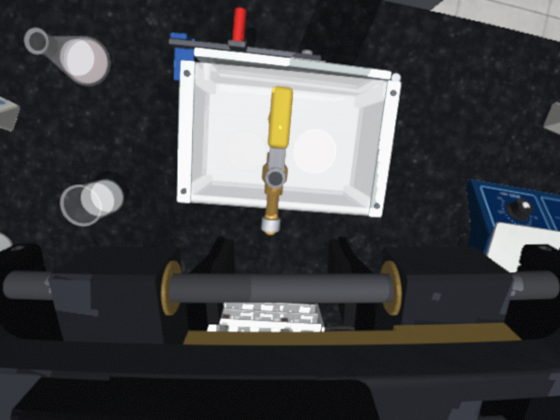

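View pics/c13.png

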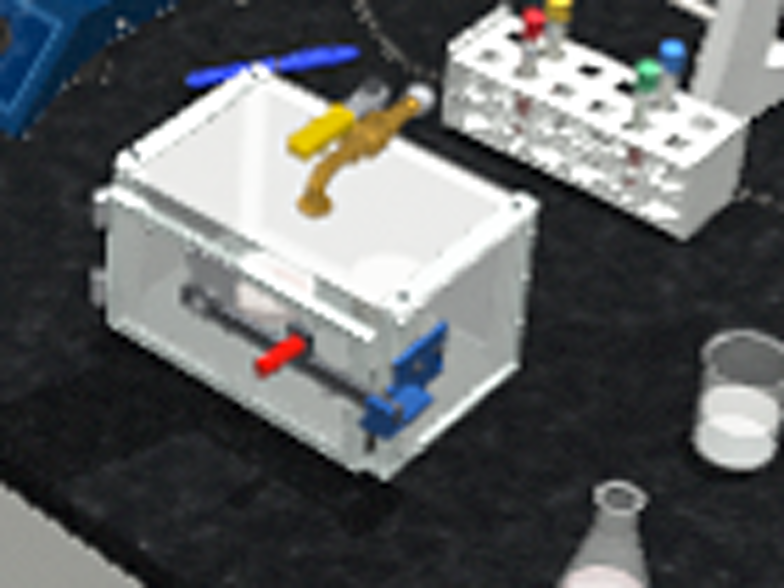

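```bash
python3 - <<'E'
from h import *
z=load('w13')
hd=lambda a,b:np.degrees(np.arctan2((b-a)[1],(b-a)[0]))%360
st=onz(z,275.5,178,192);sl=onz(z,280,117,191.5)
print('handle',st,sl,hd(st,sl))
print('sleeve ends',hd(onz(z,278.5,146,191.5),onz(z,282,90,191.5)))
print('cab long side L',hd(onz(z,183,201,130),onz(z,187,63,130)),'R',hd(onz(z,376,216,130),onz(z,394,82,130)),'back',hd(onz(z,380,214,130),onz(z,180,201,130))-90)
E
```

```text
handle [ 619.19911652 -326.42789319  192.        ] [ 569.16210966 -329.8453899   191.5       ] 183.907198504569
sleeve ends 184.60999147044672
cab long side L 183.39841094316276 R 184.042854599972 back 184.01093433131814
```

```bash
python3 -c "
from h import *
print(order.sign_off())"
```

```text
the job is handed in; nothing more can be done
None
```

The gate is shut and latched, and the gas valve is fully open along the pipe. I handed the job in at about 19.6 s of the 64 s allowed; sign-off reports no verdict.

**Gate:** I gripped the red pin, lifted the bar about 0.2 rad and swung the gate in. At the hard stop the gripper stayed at x = 479 mm while the push rose from 10.8 to 13.8 N. I lowered the bar behind the lip with the push still on, reaching at most about 16 N. I then let go and backed off along the pin.

**Valve:** With the gate latched, I gripped the yellow sleeve and turned it until it met about 10 N at its stop.

**Last checks:**
- **Latch:** The final wrist and scene pictures show the bar level behind the lip and the gate flush. I saw no sign that it had sprung back, but the gate and latch joint values themselves were not measured.
- **Valve angle:** The handle points at 183.9 to 184.6° and the cabinet's -x direction measures 183.4 to 184.0°, so they agree within about 1°. The tolerance is 5.8°.
- **Clear of everything:** The force was near zero and the fingers were at z = 289 mm, clear of everything.
- **Bystanders:** I did not measure their positions again at the end. The force readings and pictures gave no sign of contact with any of them.

**What went wrong:** The first move call was refused because the gripper value was missing. Pushing against the buffer left the tool tilted about 4°, which did no harm.

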